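# Point out the unfinished notch and the chisel to cut it with

## Task

Show the apprentice the next job: point straight down at the practice block whose V-notch has not yet been cut to full depth, with the fingertips about 3 cm above it, and hold there for two seconds; then point in the same way at the blade of the broadest chisel for two seconds, and finish with the fingertips raised more than 20 cm above the bench. Touch and move nothing, and do not bring the hand low over any other block or chisel blade.

Things in the scene. Friction and masses are not known exactly. Their poses are not given: they have to be found in the camera images.
- block_a_top (a point): centre of the top of a loose pine practice block, 80 (x) x 56 (y) x 55 mm (z), level with its top face, over the middle of the notch; the V-notch runs along x and is cut to full depth: a V 32 mm wide and 22 mm deep. z up.
- block_a: that same block; origin at the centre of its underside, 55 mm below the top. The four blocks stand side by side in a row, 90 mm apart (centre to centre), in any order.
- block_b_top (a point): centre of the top of a loose pine practice block, 80 (x) x 56 (y) x 55 mm (z), level with its top face, over the middle of the notch; the V-notch runs along x and is cut to full depth: a V 32 mm wide and 22 mm deep. z up.
- block_b: that same block; origin at the centre of its underside, 55 mm below the top. The four blocks stand side by side in a row, 90 mm apart (centre to centre), in any order.
- block_c_top (a point): centre of the top of a loose pine practice block, 80 (x) x 56 (y) x 55 mm (z), level with its top face, over the middle of the notch; the V-notch runs along x and is cut to full depth: a V 32 mm wide and 22 mm deep. z up.
- block_c: that same block; origin at the centre of its underside, 55 mm below the top. The four blocks stand side by side in a row, 90 mm apart (centre to centre), in any order.
- block_shallow_top (a point): centre of the top of a loose pine practice block, 80 (x) x 56 (y) x 55 mm (z), level with its top face, over the middle of the notch; the V-notch runs along x and is only just begun: a shallow V 12 mm wide and 8 mm deep (the one not yet cut to full depth). z up.
- block_shallow: that same block; origin at the centre of its underside, 55 mm below the top. The four blocks stand side by side in a row, 90 mm apart (centre to centre), in any order.
- chisel_narrow_blade (a point): middle of the upper face of the chisel's flat steel blade, 10 mm wide, 115 mm long (along x) and 4 mm thick.
- chisel_narrow: that same loose chisel, 270 mm long, lying level along x with its 28 mm thick wooden handle towards -x (the robot's side) and its blade to +x; origin under the ferrule, at handle underside height; blade top 17 mm above it, handle top 28 mm above it. Three chisels lie side by side 78 mm apart (centre to centre) on their rest, in any order.
- chisel_medium_blade (a point): middle of the upper face of the chisel's flat steel blade, 20 mm wide, 115 mm long (along x) and 4 mm thick.
- chisel_medium: that same loose chisel, 270 mm long, lying level along x with its 28 mm thick wooden handle towards -x (the robot's side) and its blade to +x; origin under the ferrule, at handle underside height; blade top 17 mm above it, handle top 28 mm above it. Three chisels lie side by side 78 mm apart (centre to centre) on their rest, in any order.
- chisel_broad_blade (a point): middle of the upper face of the chisel's flat steel blade, 38 mm wide, 115 mm long (along x) and 4 mm thick (the broadest).
- chisel_broad: that same loose chisel, 270 mm long, lying level along x with its 28 mm thick wooden handle towards -x (the robot's side) and its blade to +x; origin under the ferrule, at handle underside height; blade top 17 mm above it, handle top 28 mm above it. Three chisels lie side by side 78 mm apart (centre to centre) on their rest, in any order.
- board: fixed dark wooden board, 180 (x) x 360 (y) x 18 mm, lying on the bench with the row of blocks (along y) on it; a 22 mm high strip on its far (+x) edge. Origin on the bench under the row's middle; block tops are 73 mm above the bench.
- rest: fixed chisel rest, plywood 290 (x) x 240 (y) x 6 mm with two low wooden strips under the blades; origin at the centre of its underside. Blade tops are 23 mm above the bench.
- mallet: square wooden mallet, head 70 x 130 x 85 mm tall, handle to -x 160 mm; loose bystander, origin at the centre of its underside (of the head). Leave alone.
- try_square: try square lying flat, 120 mm wooden stock, steel blade 100 mm; loose bystander, origin at the centre of its underside (of the stock). Leave alone.
- glue: white plastic glue bottle, 60 mm diameter, 150 mm tall; loose bystander, origin at the centre of its underside. Leave alone.
- tape: roll of paper tape lying flat, 96 mm diameter, 25 mm tall; loose bystander, origin at the centre of its underside. Leave alone.
- offcut: small pine offcut 24 x 70 x 20 mm on the board behind the blocks; loose bystander, origin at the centre of its underside. Leave alone.
- pencil: dark carpenter's pencil lying along its own x, 110 mm long, 10 mm thick; loose bystander, origin at the centre of its underside. Leave alone.
- gauge: wooden marking gauge, 170 mm long, 50 mm tall; loose bystander, origin at the centre of its underside (of the beam). Leave alone.
There are look-alikes about, which are no part of the job. What is shaped like the block_shallow but black or blue is not meant.

How it is judged (in metres and radians):
On the way, in this order (a step that is already met when the one before it is completed fails the run):
1. the fingertips hover just above the block with the shallow notch for two seconds (x of the grasp point in the frame of block_shallow_top between -0.038 and 0.038 m and y of the grasp point in the frame of block_shallow_top between -0.026 and 0.026 m and z of the grasp point in the frame of block_shallow_top between 0.015 and 0.085 m), for 1.7 s.
2. the fingertips hover just above the blade of the broadest chisel for two seconds (x of the grasp point in the frame of chisel_broad_blade between -0.055 and 0.055 m and y of the grasp point in the frame of chisel_broad_blade between -0.024 and 0.024 m and z of the grasp point in the frame of chisel_broad_blade between 0.015 and 0.085 m), for 1.7 s.
At the end, for the whole second after the job is handed in: the grasp point is more than 19 cm above the bench; no block or chisel has moved more than 8 mm, no bystander more than 20 mm (distance of each of block_a, block_b, block_c, block_shallow, chisel_narrow, chisel_medium, chisel_broad from where it was at the start of the episode below 0.008 m and distance of each of mallet, try_square, glue, tape, offcut, pencil, gauge from where it was at the start of the episode below 0.02 m and height (world z) of the grasp point above 0.19 m); the robot touches nothing.
It fails at once if a block, chisel or bystander is touched by the fingers (contact force between the fingers and block_a above 0.5 N or contact force between the fingers and block_b above 0.5 N or contact force between the fingers and block_c above 0.5 N or contact force between the fingers and block_shallow above 0.5 N or contact force between the fingers and chisel_narrow above 0.5 N or contact force between the fingers and chisel_medium above 0.5 N or contact force between the fingers and chisel_broad above 0.5 N or contact force between the fingers and mallet above 0.5 N or contact force between the fingers and try_square above 0.5 N or contact force between the fingers and glue above 0.5 N or contact force between the fingers and tape above 0.5 N or contact force between the fingers and offcut above 0.5 N or contact force between the fingers and pencil above 0.5 N or contact force between the fingers and gauge above 0.5 N).
It fails at once if a block, chisel or bystander is touched by the arm (contact force between the arm and block_a above 0.5 N or contact force between the arm and block_b above 0.5 N or contact force between the arm and block_c above 0.5 N or contact force between the arm and block_shallow above 0.5 N or contact force between the arm and chisel_narrow above 0.5 N or contact force between the arm and chisel_medium above 0.5 N or contact force between the arm and chisel_broad above 0.5 N or contact force between the arm and mallet above 0.5 N or contact force between the arm and try_square above 0.5 N or contact force between the arm and glue above 0.5 N or contact force between the arm and tape above 0.5 N or contact force between the arm and offcut above 0.5 N or contact force between the arm and pencil above 0.5 N or contact force between the arm and gauge above 0.5 N).
It fails at once if a block or chisel is moved more than 8 mm or a bystander more than 20 mm (lifted, pushed or carried) (not (distance of each of block_a, block_b, block_c, block_shallow, chisel_narrow, chisel_medium, chisel_broad from where it was at the start of the episode below 0.008 m and distance of each of mallet, try_square, glue, tape, offcut, pencil, gauge from where it was at the start of the episode below 0.02 m)).
It fails at once if the hand is brought low (grasp point within 8.5 cm of the top) over another block ((x of the grasp point in the frame of block_a_top between -0.038 and 0.038 m and y of the grasp point in the frame of block_a_top between -0.026 and 0.026 m and z of the grasp point in the frame of block_a_top between 0.015 and 0.085 m) or (x of the grasp point in the frame of block_b_top between -0.038 and 0.038 m and y of the grasp point in the frame of block_b_top between -0.026 and 0.026 m and z of the grasp point in the frame of block_b_top between 0.015 and 0.085 m) or (x of the grasp point in the frame of block_c_top between -0.038 and 0.038 m and y of the grasp point in the frame of block_c_top between -0.026 and 0.026 m and z of the grasp point in the frame of block_c_top between 0.015 and 0.085 m)).
It fails at once if the hand is brought low (grasp point within 8.5 cm of the blade) over the blade of another chisel ((x of the grasp point in the frame of chisel_narrow_blade between -0.055 and 0.055 m and y of the grasp point in the frame of chisel_narrow_blade between -0.024 and 0.024 m and z of the grasp point in the frame of chisel_narrow_blade between 0.015 and 0.085 m) or (x of the grasp point in the frame of chisel_medium_blade between -0.055 and 0.055 m and y of the grasp point in the frame of chisel_medium_blade between -0.024 and 0.024 m and z of the grasp point in the frame of chisel_medium_blade between 0.015 and 0.085 m)).
It also fails if it takes over 45 s, if anything falls off the work surface, if the arm or the gripper's body presses on something with over 40 N, if the wrist force passes 120 N, or if a joint passes its speed limit or range.

## Robot

A 6-joint arm with a two-finger parallel gripper is mounted at the origin on the work surface. World frame = base frame: x ahead of the robot, y to its left, z up, the work surface at z = 0. Lengths are in m, angles in degrees, forces in N, time in s.
With the tool pointing down it reaches from about 0.25 to 0.725 m from the base axis. Payload 9.7 kg.
Tool frame: the origin (TCP) lies at the very end of the fingers, on their centre line; the grasp point (between the pads) lies 19 mm behind it (bot.grip_depth is the distance from the TCP to the grasp point, in m); z points along the fingers, y is the direction in which the jaws open and shut (so a half turn about z gives the same grasp; the last joint's range is limited). The gripper opens to 85 mm and grips with 20 to 120 N. Pads are 22 mm wide; open, the fingers measure 114 mm over their backs; the gripper's body (76 mm by 85 mm) begins 54 mm behind the grasp point. The pads swing forward as they close: fully open they stand 13 mm farther back than shut.
Start: joints at [-64.973, 4.979, 10.078, 95.1, 0, 90], TCP at [0.233, -0.498, 0.231] pointing down, gripper open.
Joint ranges: [-179.16, 179.16], [-48.56, 103.87], [-65.8, 70.77], [-126.05, 130.52], [-82.76, 87.17], [-180, 180]. Speed limits (degrees/s): [127.2, 127.2, 147.25, 180, 180, 180].

## Interface

Orientations are given as [roll, pitch, yaw] about the fixed x, y, z axes, in that order (R = Rz(yaw) Ry(pitch) Rx(roll)).
In Python, from workcell import bot, viewer gives the robot as it stands.
- The arm moves only by the tool arm_command, never from a script. Its argument "motion" is a list of rows, each a list of 3 entries, a list of its own where there are three numbers: the opening, from 0 (shut) to 1 (fully open), then the shift along the tool's x, y, z in units of 60 mm (1.0 is 60 mm), then the turn, a rotation vector about the tool's x, y, z in units of 6 degrees (1.0 is 6 degrees). A call has 1 to 12 rows; each row shifts and turns the commanded pose from where the row before left it, along the tool's axes as they then stand; what a row does not reach is not made up. A row lasts 1/8 s, in which the tool goes at most 62.5 mm and 10.7 degrees, less where a joint would pass 70% of its speed; a pose out of reach is approached as far as the arm can. A call is refused whole if a number of a shift passes 1 or a number of a turn 1, either way. A call with a gripper value outside its range is refused whole. The fingers move at their own pace and stop on an object; "newtons" is the grip in N (left out, the last holds). Time passes only in rows, so rows that do not move let the fingers close. It gives the time, the measured TCP pose, the force and the opening at its end, in the units of the state.
- bot.get_obs(): the state, without advancing time (a new reading comes with each control period).
- viewer.camera(name): name is "side" or "top" or "wrist"; returns the picture (480x640x3 uint8, blue, green, red); there is no depth.
- viewer.calibration(name): a dict with "fx", "fy", "cx", "cy" (pixels), "T" (4x4, takes a point from camera to world coordinates). Camera axes: x right, y down, z forward; pixel columns grow to the right and rows downward; lengths in m; the calibration is good to about 2 mm. A picture is of the moment at which its call begins: read the wrist's pose just before it. calibration takes no time and is no camera call; for the wrist camera it gives the pose at the moment of the call.
- bot.job_done(): hands the job in, once; it reports no verdict.
The state is a dict: "time": time; "q": joint angles; "qd": joint speeds; "joint_efforts": joint torques, N m; "ee_pos": TCP position; "tcp_rot": TCP orientation; "wrist_force": force on the tool from outside, world axes, zero at the start; "torque": the same for the moment, N m; "opening": finger opening in m.
Only numpy, scipy, OpenCV 4.12 (cv2) and the standard library are available. Lean on these libraries where they do the work, as an engineer would, in place of code of your own. Each camera call takes 0.05 s, during which the arm holds its last target.

## Working session

There is one attempt and no reset: what is moved stays moved. The work goes in short steps, Python scripts to look and compute and a tool call to move; the robot and the scene stay as the last step left them, time stands still between calls to the robot, and variables do not carry over. Pictures are saved under pics/ and viewed, and the job is handed in when it is done.

Besides the shell and the picture viewer there is one more tool, called after "Call:" as a command line: name --argument value ..., lists and objects as JSON in quotes. arm_command: Moves the arm, as the interface text tells. Its arguments: {"type":"object","properties":{"motion":{"type":"array"},"newtons":{"type":"number"}},"required":["motion"]}

```bash
mkdir -p pics; python3 - <<'E'
from workcell import bot, viewer
import cv2
for n in("top","side","wrist"):
    cv2.imwrite(f"pics/{n}0.png",viewer.camera(n)); c=viewer.calibration(n); print(n,c["fx"],c["cx"],c["cy"],c["T"].round(3).tolist() if hasattr(c["T"],"round") else c["T"])
o=bot.get_obs();print(o["time"],o["ee_pos"],o["tcp_rot"],o["opening"],bot.grip_depth)
E
```

```text
top 601.5688308730456 320.8385843973012 241.9144012108604 [[0.006, -0.994, 0.108, 0.429], [-1.0, -0.006, 0.003, 0.011], [-0.003, -0.108, -0.994, 1.571], [0.0, 0.0, 0.0, 1.0]]
side 522.7632889365428 311.72508811704483 230.6447775593868 [[0.952, -0.234, 0.199, 0.299], [-0.307, -0.744, 0.594, -0.891], [0.009, -0.626, -0.78, 1.241], [0.0, 0.0, 0.0, 1.0]]
wrist 416.5947851292276 319.9991828179653 233.98465389400644 [[0.423, -0.86, -0.284, 0.305], [-0.906, -0.402, -0.131, -0.464], [-0.001, 0.313, -0.95, 0.373], [0.0, 0.0, 0.0, 1.0]]
0.15 [ 0.23258528 -0.49823161  0.23075859] [-1.79943982e+02  2.08572608e-03  2.50262872e+01] 0.08526462618332353 0.0187
```

View pics/top0.png

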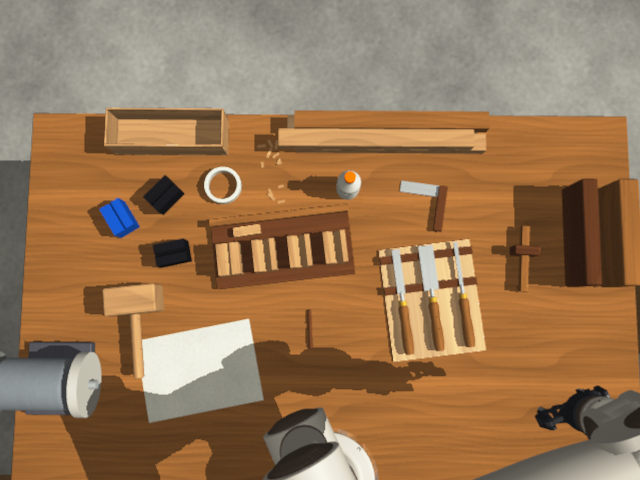

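View pics/side0.png

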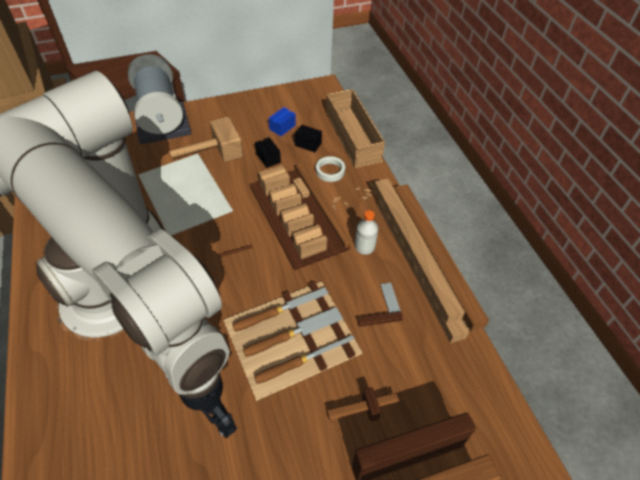

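The top view shows the block row at x 215–350, y 230–275 px. The chisel rest is at 380–485, 240–360 px, and the blue and black look-alikes are at 100–190, 180–265 px. I'll enlarge the blocks and chisels next.

```bash
python3 - <<'E'
import cv2,numpy as np
t=cv2.imread("pics/top0.png")
a=cv2.resize(t[200:295,200:360],(800,475),interpolation=cv2.INTER_CUBIC)
cv2.imwrite("pics/tb.png",a)
cv2.imwrite("pics/tc.png",cv2.resize(t[232:367,370:495],(556,600),interpolation=cv2.INTER_CUBIC))
s=cv2.imread("pics/side0.png")
cv2.imwrite("pics/sb.png",cv2.resize(s[155:270,240:360],(626,600),interpolation=cv2.INTER_CUBIC))
E
```

```text
(no output)
```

View pics/tb.png

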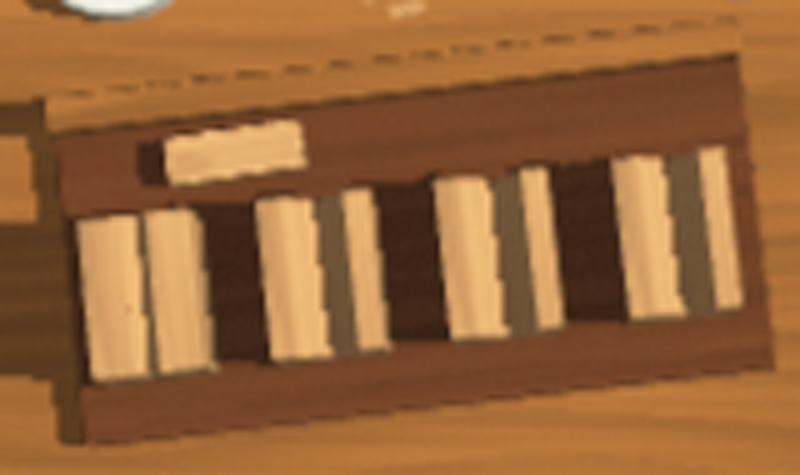

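View pics/tc.png

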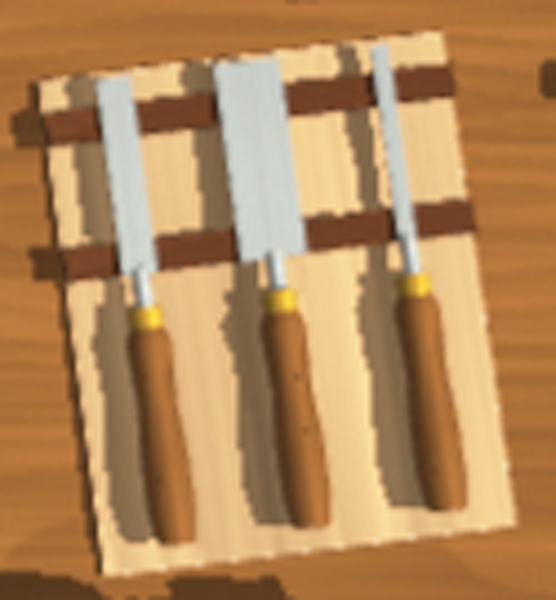

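View pics/sb.png

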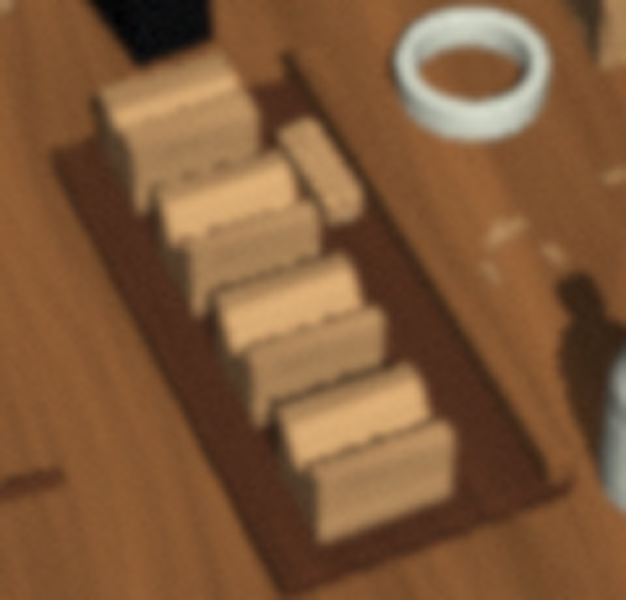

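Candidates:
- **Blocks:** there are four in the row, near top-view pixels (229,259), (264,255), (299,251) and (335,247). Only the leftmost, at (229,259), shows a thin notch line in both crops, with nearly the whole top face left. That makes it the shallow one. The black and blue look-alikes are off the board.
- **Chisels:** the blades are at (398,272), (428,268) and (459,265). The middle one is clearly the broadest.

Next I'll measure both targets.

```bash
cat > h.py <<'E'
import numpy as np
from workcell import viewer
def ray(name,u,v,z):
    c=viewer.calibration(name);T=np.array(c["T"])
    d=T[:3,:3]@np.array([(u-c["cx"])/c["fx"],(v-c["cy"])/c["fy"],1]);o=T[:3,3]
    return o+d*(z-o[2])/d[2]
def proj(name,p):
    c=viewer.calibration(name);T=np.linalg.inv(np.array(c["T"]));q=T[:3,:3]@p+T[:3,3]
    return q[0]/q[2]*c["fx"]+c["cx"],q[1]/q[2]*c["fy"]+c["cy"]
E
python3 - <<'E'
import cv2,numpy as np
from h import *
t=cv2.imread("pics/top0.png");h=cv2.cvtColor(t,cv2.COLOR_BGR2HSV)
b=cv2.inRange(h,(8,40,170),(28,170,255));b[:235]=0
b[:,:214]=0;b[278:]=0;b[:,246:]=0
b=cv2.morphologyEx(b,cv2.MORPH_CLOSE,np.ones((3,3)))
s=cv2.inRange(h,(80,0,120),(130,80,255));r=np.zeros_like(s);r[235:292,415:445]=255;s&=r
for m,z in((b,.073),(s,.023)):
    cs=cv2.findContours(m,0,2)[0];c=max(cs,key=cv2.contourArea)
    R=cv2.minAreaRect(c);W=np.array([ray("top",*p,z) for p in cv2.boxPoints(R)]);print(R,W.round(3).tolist(),W.mean(0).round(4))
for u,v,z in((229.2,258.9,.073),(428.4,267.7,.023)):
    p=ray("top",u+.0,v,z);print("hand",p.round(4),"side",proj("side",p))
# others, tallness
for u,v,z,n in((264,255,.073,'blk'),(398,272,.023,'med'),(459,265,.023,'nar'),(348,180,.15,'glue')):print(n,ray("top",u,v,z).round(3))
E
```

```text
((228.3751678466797, 258.3348083496094), (32.13749313354492, 23.969955444335938), 83.8844985961914) [[0.585, 0.282, 0.073], [0.592, 0.222, 0.073], [0.512, 0.212, 0.073], [0.506, 0.271, 0.073]] [0.5489 0.2467 0.073 ]Traceback (most recent call last):
  File "<stdin>", line 9, in <module>
ValueError: max() iterable argument is empty
```

View pics/wrist0.png

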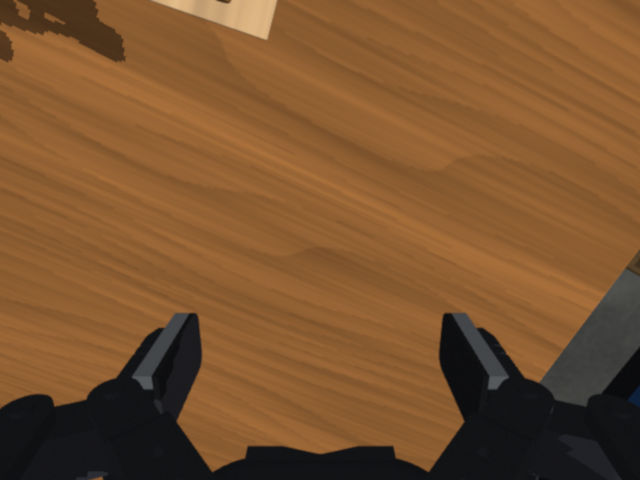

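The wrist view shows only the bench and a corner of the rest at (270,30), so it doesn't help here. The block measures 80 x 60 mm and matches the description. The steel mask came out empty, so I'll fix that.

```bash
python3 - <<'E'
import cv2,numpy as np
from h import *
t=cv2.imread("pics/top0.png");h=cv2.cvtColor(t,cv2.COLOR_BGR2HSV);print(h[265,428])
s=cv2.inRange(h,(0,0,120),(180,50,255));s[:235]=0;s[292:]=0;s[:,:385]=0;s[:,475:]=0
for c in cv2.findContours(s,0,2)[0]:
    if cv2.contourArea(c)<40: continue
    R=cv2.minAreaRect(c);W=np.array([ray("top",*p,.023) for p in cv2.boxPoints(R)]);print(R,W.round(3).tolist(),W.mean(0).round(4))
for u,v,z in((229.2,258.9,.073),(428.4,267.7,.023)):
    p=ray("top",u,v,z);print("hand",p.round(4),"side",np.round(proj("side",p)))
for u,v,z,n in((264,255,.073,'blk'),(348,178,.15,'glue')):print(n,ray("top",u,v,z).round(3))
E
```

```text
[ 50   7 208]
((397.85003662109375, 270.45001220703125), (42.70924377441406, 8.343859672546387), 81.8698959350586) [[0.577, -0.164, 0.023], [0.58, -0.186, 0.023], [0.472, -0.2, 0.023], [0.468, -0.179, 0.023]] [ 0.5244 -0.1825  0.023 ]
((428.0173034667969, 268.1127014160156), (46.75758743286133, 15.509834289550781), 81.25383758544922) [[0.587, -0.232, 0.023], [0.594, -0.272, 0.023], [0.475, -0.288, 0.023], [0.468, -0.249, 0.023]] [ 0.531  -0.2602  0.023 ]
((458.3815612792969, 266.5179443359375), (49.79530715942383, 4.494161128997803), 81.38435363769531) [[0.598, -0.324, 0.023], [0.6, -0.336, 0.023], [0.473, -0.353, 0.023], [0.471, -0.341, 0.023]] [ 0.5356 -0.3384  0.023 ]
hand [0.5474 0.2446 0.073 ] side [272. 176.]
hand [ 0.5318 -0.2612  0.023 ] side [318. 322.]
blk [0.558 0.158 0.073]
glue [ 0.738 -0.049  0.15 ]
```

The hand readings and masks agree. The shallow block top is at about (0.548, 0.245, 0.073) and the broad blade (38–40 mm wide) at about (0.531, −0.261, 0.023). Both also land correctly in the side view. First I turn the tool to yaw 90°, so that tool x is world y, tool y is world x and z points down. I also bring the fingers nearly shut.

Call:
arm_command --motion '[[0.1,[0,0,0],[0,0,-1]],[0.1,[0,0,0],[0,0,-1]],[0.1,[0,0,0],[0,0,-1]],[0.1,[0,0,0],[0,0,-1]],[0.1,[0,0,0],[0,0,-1]],[0.1,[0,0,0],[0,0,-1]],[0.1,[0,0,0],[0,0,-1]],[0.1,[0,0,0],[0,0,-1]],[0.1,[0,0,0],[0,0,-1]],[0.1,[0,0,0],[0,0,-1]],[0.1,[0,0,0],[0,0,-0.83]],[0.1,[0,0,0],[0,0,0]]]'

```text
time: 1.65
ee_pos: [0.2326, -0.4983, 0.231]
tcp_rot: [-180.0, -0.0, 90.0]
wrist_force: [0.3, 0.5, -0.5]
opening: 0.0082
```

Call:
arm_command --motion '[[0.1,[0.4,0.2,0],[0,0,0]],[0.1,[0.7,0.3,0],[0,0,0]],[0.1,[0.7,0.3,0],[0,0,0]],[0.1,[0.7,0.3,0],[0,0,0]],[0.1,[0.7,0.3,0],[0,0,0]],[0.1,[0.7,0.3,0],[0,0,0]],[0.1,[0.7,0.3,0],[0,0,0]],[0.1,[0.7,0.3,0],[0,0,0]],[0.1,[0.7,0.3,0],[0,0,0]],[0.1,[0.7,0.3,0],[0,0,0]],[0.1,[0.7,0.3,0],[0,0,0]],[0.1,[0.3,0.1,0],[0,0,0]]]'

```text
time: 3.15
ee_pos: [0.4311, -0.0343, 0.2311]
tcp_rot: [-180.0, -0.0, 90.0]
wrist_force: [0.8, 0.5, 0.5]
opening: 0.0089
```

Call:
arm_command --motion '[[0.1,[0.6,0.25,0],[0,0,0]],[0.1,[0.6,0.25,0],[0,0,0]],[0.1,[0.6,0.25,0],[0,0,0]],[0.1,[0.6,0.25,0],[0,0,0]],[0.1,[0.6,0.25,0],[0,0,0]],[0.1,[0.6,0.25,0],[0,0,0]],[0.1,[0.6,0.25,0],[0,0,0]],[0.1,[0.45,0.2,0],[0,0,0]],[0.1,[0,0,0],[0,0,0]],[0.1,[0,0,0],[0,0,0]],[0.1,[0,0,0],[0,0,0]]]'

```text
time: 4.53
ee_pos: [0.5474, 0.2418, 0.2317]
tcp_rot: [180.0, -0.0, 89.9]
wrist_force: [-0.0, -0.4, -0.9]
opening: 0.0084
```

```bash
python3 - <<'E'
from workcell import bot, viewer
from h import *
import cv2
o=bot.get_obs();print(o["time"],o["ee_pos"],o["q"])
w=viewer.camera("wrist")
for p in ([.548,.245,.073],[.5474,.2446,.073]):
    u=proj("wrist",np.array(p));print(u)
cv2.drawMarker(w,tuple(int(x) for x in u),(0,0,255),0,14,1);cv2.imwrite("pics/w1.png",w)
E
```

```text
4.525 [0.54739898 0.24184101 0.23165038] [ 2.38373287e+01  1.18227121e+01  1.77813971e+01  9.59425668e+01
 -3.09664049e-03  1.13910341e+02]
(np.float64(321.4691465713684), np.float64(206.049795257552))
(np.float64(320.66342453040045), np.float64(206.5725007968974))
```

View pics/w1.png

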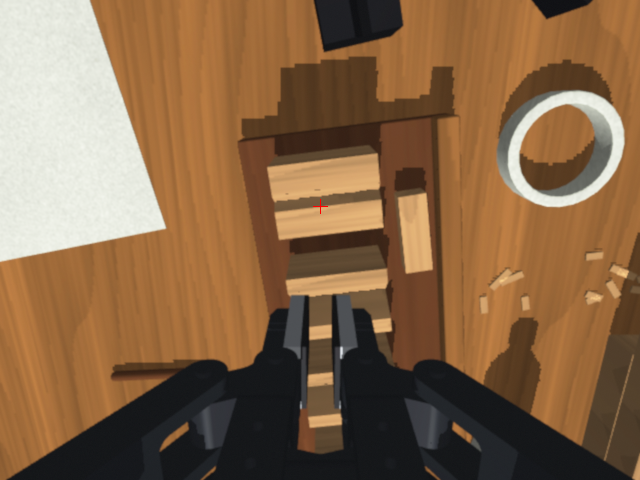

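The wrist view confirms the thin notch on this block, whose top corners are (267,168), (376,153), (384,228) and (280,240). The neighbour's notch is wide. The true centre is about (327,197), slightly off my mark at (320,206), so I'll refine.

```bash
python3 - <<'E'
from h import *
print(ray("wrist",327,197.3,.073), ray("wrist",327,197.3,.073)-np.array([.5474,.2418,.2317]))
E
```

```text
[0.55209045 0.25165678 0.073     ] [ 0.00469045  0.00985678 -0.1587    ]
```

Taking the middle of the two views, (0.550, 0.248), I descend to TCP z ≈ 0.105 and hold.

Call:
arm_command --motion '[[0.1,[0.11,0.05,0],[0,0,0]],[0.1,[0,0,0.3],[0,0,0]],[0.1,[0,0,0.4],[0,0,0]],[0.1,[0,0,0.4],[0,0,0]],[0.1,[0,0,0.4],[0,0,0]],[0.1,[0,0,0.3],[0,0,0]],[0.1,[0,0,0.2],[0,0,0]],[0.1,[0,0,0.1],[0,0,0]],[0.1,[0,0,0],[0,0,0]],[0.1,[0,0,0],[0,0,0]]]'

```text
time: 5.82
ee_pos: [0.5509, 0.2494, 0.1061]
tcp_rot: [179.9, -0.0, 90.0]
wrist_force: [0.3, -0.7, 0.6]
opening: 0.0085
```

```bash
python3 - <<'E'
from workcell import bot, viewer
import cv2
o=bot.get_obs();print(o["time"],o["ee_pos"])
s=viewer.camera("side");t=viewer.camera("top")
cv2.imwrite("pics/s2.png",cv2.resize(s[110:260,200:400],(800,600),interpolation=cv2.INTER_CUBIC))
E
```

```text
5.825 [0.55090932 0.24943242 0.10608137]
```

View pics/s2.png

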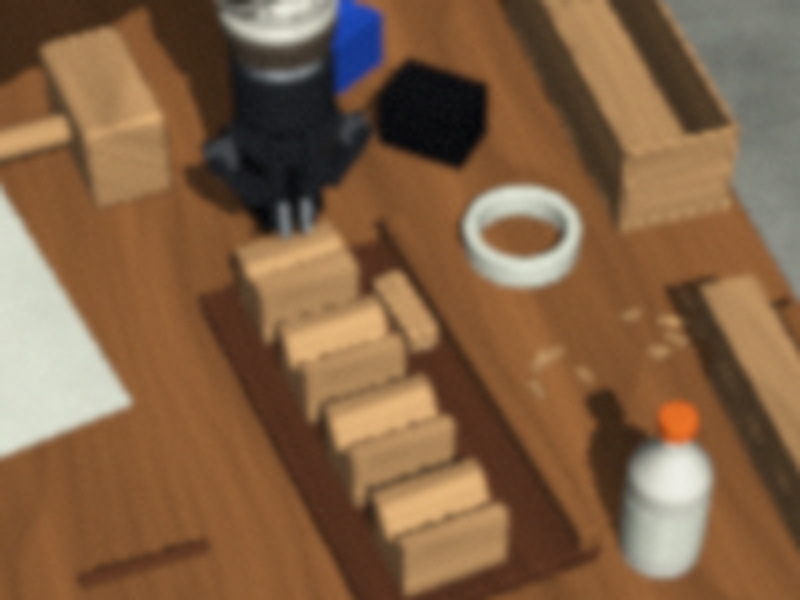

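Call:
arm_command --motion '[[0.1,[0,0,0],[0,0,0]],[0.1,[0,0,0],[0,0,0]],[0.1,[0,0,0],[0,0,0]],[0.1,[0,0,0],[0,0,0]],[0.1,[0,0,0],[0,0,0]],[0.1,[0,0,0],[0,0,0]],[0.1,[0,0,0],[0,0,0]],[0.1,[0,0,0],[0,0,0]],[0.1,[0,0,0],[0,0,0]],[0.1,[0,0,0],[0,0,0]],[0.1,[0,0,0],[0,0,0]],[0.1,[0,0,0],[0,0,0]]]'

```text
time: 7.42
ee_pos: [0.5506, 0.2493, 0.1053]
tcp_rot: [-180.0, 0.0, 90.0]
wrist_force: [0.1, -0.4, 0.4]
opening: 0.0085
```

The fingertips stand over the leftmost block, with its thin notch at crop (290,240). I hold a little longer, then rise.

Call:
arm_command --motion '[[0.1,[0,0,0],[0,0,0]],[0.1,[0,0,0],[0,0,0]],[0.1,[0,0,0],[0,0,0]],[0.1,[0,0,0],[0,0,0]],[0.1,[0,0,-0.2],[0,0,0]],[0.1,[0,0,-0.4],[0,0,0]],[0.1,[0,0,-0.5],[0,0,0]],[0.1,[0,0,-0.5],[0,0,0]],[0.1,[0,0,-0.4],[0,0,0]],[0.1,[0,0,-0.2],[0,0,0]],[0.1,[0,0,0],[0,0,0]]]'

```text
time: 8.8
ee_pos: [0.5509, 0.2494, 0.238]
tcp_rot: [179.9, -0.0, 90.0]
wrist_force: [-1.0, 0.0, -0.2]
opening: 0.0083
```

Call:
arm_command --motion '[[0.1,[-0.4,0,0],[0,0,0]],[0.1,[-0.8,0,0],[0,0,0]],[0.1,[-0.8,0,0],[0,0,0]],[0.1,[-0.8,-0.05,0],[0,0,0]],[0.1,[-0.8,-0.05,0],[0,0,0]],[0.1,[-0.8,-0.05,0],[0,0,0]],[0.1,[-0.8,-0.05,0],[0,0,0]],[0.1,[-0.8,-0.05,0],[0,0,0]],[0.1,[-0.8,-0.05,0],[0,0,0]],[0.1,[-0.8,0,0],[0,0,0]],[0.1,[-0.6,0,0],[0,0,0]],[0.1,[-0.3,0,0],[0,0,0]]]'

```text
time: 10.3
ee_pos: [0.5313, -0.263, 0.2361]
tcp_rot: [-179.9, -0.0, 89.9]
wrist_force: [-0.1, 0.1, -0.5]
opening: 0.0087
```

Call:
arm_command --motion '[[0.1,[0,0,0],[0,0,0]],[0.1,[0,0,0],[0,0,0]]]'

```text
time: 10.55
ee_pos: [0.5325, -0.2599, 0.2372]
tcp_rot: [-180.0, -0.0, 90.0]
wrist_force: [0.1, 0.8, 0.1]
opening: 0.0088
```

```bash
python3 - <<'E'
from workcell import bot, viewer
from h import *
import cv2
o=bot.get_obs();print(o["time"],o["ee_pos"])
w=viewer.camera("wrist")
u=proj("wrist",np.array([.531,-.261,.023]));print(u)
cv2.drawMarker(w,tuple(int(x) for x in u),(0,0,255),0,14,1);cv2.imwrite("pics/w3.png",w)
E
```

```text
10.55 [ 0.53248183 -0.25993837  0.23715683]
(np.float64(318.85834512422423), np.float64(195.11149189799087))
```

View pics/w3.png

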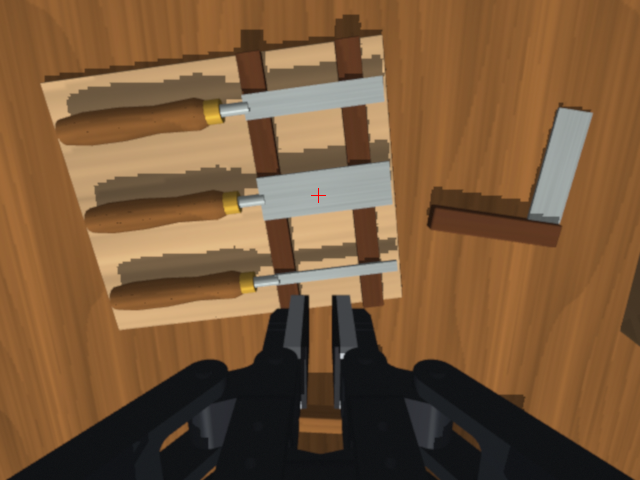

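The mark sits on the broad middle blade, whose corners are (257,180), (389,163), (393,203) and (265,220), with its centre near (326,192). I descend with a small correction and hold.

Call:
arm_command --motion '[[0.1,[0.02,0.05,0.2],[0,0,0]],[0.1,[0,0,0.4],[0,0,0]],[0.1,[0,0,0.5],[0,0,0]],[0.1,[0,0,0.5],[0,0,0]],[0.1,[0,0,0.5],[0,0,0]],[0.1,[0,0,0.4],[0,0,0]],[0.1,[0,0,0.3],[0,0,0]],[0.1,[0,0,0.15],[0,0,0]],[0.1,[0,0,0.05],[0,0,0]],[0.1,[0,0,0],[0,0,0]],[0.1,[0,0,0],[0,0,0]]]'

```text
time: 11.98
ee_pos: [0.5361, -0.2597, 0.0581]
tcp_rot: [179.9, 0.0, 90.0]
wrist_force: [-0.2, 0.3, 0.1]
opening: 0.0081
```

```bash
python3 - <<'E'
from workcell import bot, viewer
import cv2
o=bot.get_obs();print(o["time"],o["ee_pos"])
s=viewer.camera("side")
cv2.imwrite("pics/s4.png",cv2.resize(s[240:405,200:400],(727,600),interpolation=cv2.INTER_CUBIC))
E
```

```text
11.975 [ 0.53605061 -0.25974704  0.05810283]
```

View pics/s4.png

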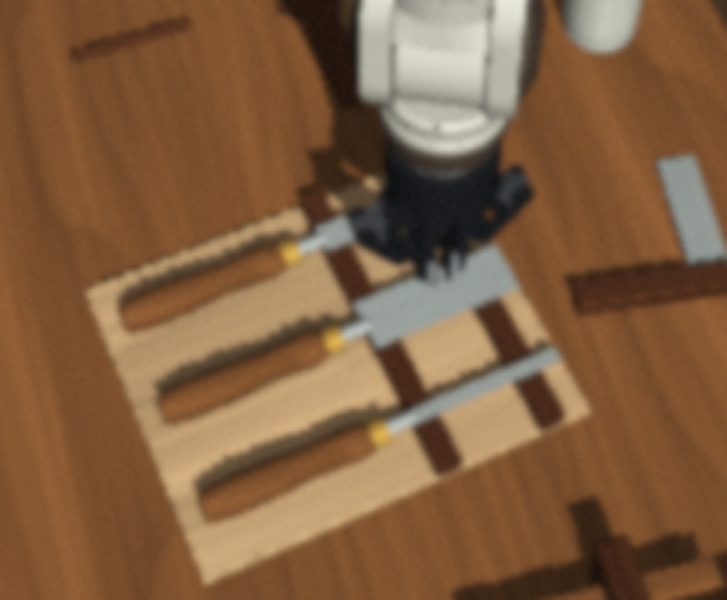

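Call:
arm_command --motion '[[0.1,[0,0,0],[0,0,0]],[0.1,[0,0,0],[0,0,0]],[0.1,[0,0,0],[0,0,0]],[0.1,[0,0,0],[0,0,0]],[0.1,[0,0,0],[0,0,0]],[0.1,[0,0,0],[0,0,0]],[0.1,[0,0,0],[0,0,0]],[0.1,[0,0,0],[0,0,0]],[0.1,[0,0,0],[0,0,0]],[0.1,[0,0,0],[0,0,0]],[0.1,[0,0,0],[0,0,0]],[0.1,[0,0,0],[0,0,0]]]'

```text
time: 13.52
ee_pos: [0.5356, -0.2595, 0.0573]
tcp_rot: [180.0, -0.0, 90.0]
wrist_force: [0.1, 0.7, -0.4]
opening: 0.0083
```

The fingertips are just above the broad blade, at crop (440,275). I hold a little more, then rise.

Call:
arm_command --motion '[[0.1,[0,0,0],[0,0,0]],[0.1,[0,0,0],[0,0,0]],[0.1,[0,0,0],[0,0,0]],[0.1,[0,0,0],[0,0,0]],[0.1,[0,0,-0.2],[0,0,0]],[0.1,[0,0,-0.5],[0,0,0]],[0.1,[0,0,-0.6],[0,0,0]],[0.1,[0,0,-0.7],[0,0,0]],[0.1,[0,0,-0.7],[0,0,0]],[0.1,[0,0,-0.6],[0,0,0]],[0.1,[0,0,-0.3],[0,0,0]],[0.1,[0,0,0],[0,0,0]]]'

```text
time: 15.02
ee_pos: [0.5361, -0.2597, 0.2754]
tcp_rot: [179.8, 0.1, 90.0]
wrist_force: [-0.7, -0.1, 0.2]
opening: 0.0084
```

Call:
arm_command --motion '[[0.1,[0,0,0],[0,0,0]],[0.1,[0,0,0],[0,0,0]],[0.1,[0,0,0],[0,0,0]],[0.1,[0,0,0],[0,0,0]]]'

```text
time: 15.52
ee_pos: [0.5355, -0.2595, 0.273]
tcp_rot: [-180.0, -0.0, 90.0]
wrist_force: [-0.9, -0.1, -0.3]
opening: 0.0084
```

```bash
python3 - <<'E'
from workcell import bot, viewer
import cv2
o=bot.get_obs();print(o["time"],o["ee_pos"],o["wrist_force"])
s=viewer.camera("side");cv2.imwrite("pics/s5.png",s)
print(bot.job_done())
E
```

```text
15.525 [ 0.5355406  -0.25945566  0.2729568 ] [-0.93785397 -0.06978393 -0.27418073]
the job is handed in; nothing more can be done
None
```

View pics/s5.png

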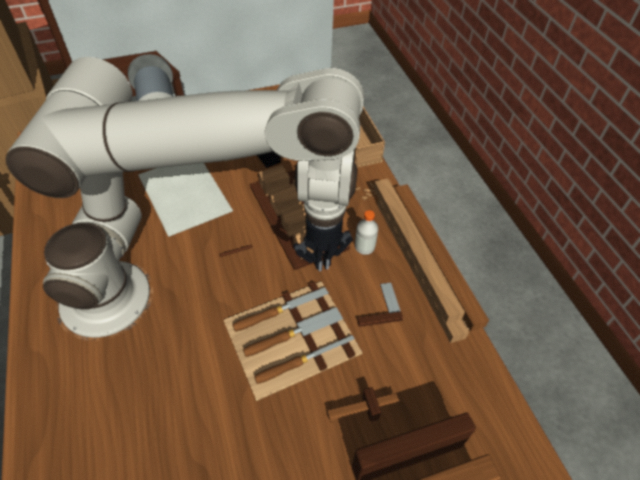

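I pointed down at the shallow-notch block (the one at the +y end of the row), then at the broad (middle) chisel's blade. Each hold lasted about 2 s, with the fingertips about 33 mm above the block and 34 mm above the blade. I then raised the fingertips to 0.273 m above the bench and handed in at about 15.5 s.

- **Last checks:** wrist forces stayed at noise level (about 1 N or less). In the last side picture the chisels, glue bottle, try square and pencil look unmoved. The arm hides part of the block row and the items behind it there, so I couldn't check those at the end.
- **Disagreements:** the top and wrist views differed by 5–8 mm on the block centre, so I pointed at the middle of the two. On the blade they differed by about 7 mm. Both differences are well inside the allowed zones.
- **Verdict:** the hand-in reported none.

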